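Wedge up the chopping block

ROBOT

A 7-joint arm with a two-finger parallel gripper is mounted at the origin on a cart in front of the work surface, level with it; the furniture and walls round the work are solid. World frame = base frame: x ahead of the robot, y to its left, z up, the work surface at z = 0. Lengths are in m, angles in rad, forces in N, time in s.
With the tool pointing down it reaches from about 0.4 to 0.875 m from the base axis. Payload 19.3 kg.
Tool frame: the origin (TCP) lies at the very end of the fingers, on their centre line; the grasp point (between the pads) lies 19 mm behind it; z points along the fingers, y is the direction in which the jaws open and shut (so a half turn about z gives the same grasp; the last joint's range is limited). The gripper opens to 85 mm and grips with 20 to 120 N. Pads are 22 mm wide; open, the fingers measure 114 mm over their backs; the gripper's body (76 mm by 85 mm) begins 54 mm behind the grasp point. The pads swing forward as they close: fully open they stand 13 mm farther back than shut.
Start: joints at [-1.202, 0.521, -0.036, 1.599, 0.021, 1.021, -0.113], TCP at [0.266, 0.566, 0.231] pointing down, gripper open.
Joint ranges: [-2.91, 2.91], [-0.3, 2.13], [-1.5, 1.42], [0.17, 2.43], [-1.26, 4.41], [0.16, 1.93], [-2.52, 2.52]. Speed limits (rad/s): [1.89, 1.89, 2.39, 2.39, 3.01, 3.01, 3.01].

INTERFACE

Orientations are given as [roll, pitch, yaw] about the fixed x, y, z axes, in that order (R = Rz(yaw) Ry(pitch) Rx(roll)).
In Python, from workcell import telemetry, imaging, ticket gives the robot as it stands.
- The arm moves only by the tool carry_out, never from a script. Its argument "series" is a list of rows, each a list of 7 numbers: the shift along the tool's x, y, z in m, then the turn, a rotation vector about the tool's x, y, z in rad, then the closure in counts, from 0 (fully open) to 255 (shut). In form: [[tx, ty, tz, ax, ay, az, jaw], ...]. A call has 1 to 10 rows; each row is the pose to reach, as a shift and turn from the pose commanded when the call began, along the tool's axes at that moment; what a row does not reach only later rows make up. A row lasts 1/8 s, in which the tool goes at most 62.5 mm and 10.7 degrees, less where a joint would pass 70% of its speed; a pose out of reach is approached as far as the arm can. A call with a gripper value outside its range is refused whole. The fingers move at their own pace and stop on an object; "force" is the grip in N (left out, the last holds). Time passes only in rows, so rows that repeat a pose let the fingers close. It gives the time, the measured TCP pose, the force and the opening at its end, in the units of the state.
- telemetry.observe(): the state, without advancing time (a new reading comes with each control period).
- imaging.grab_frame(name): name is "scene" or "side" or "wrist"; returns (picture, depth): 420x560x3 uint8, blue, green, red; 420x560 float32, m along the optical axis (not along the pixel's ray), 0 where there is no reading.
- imaging.camera_info(name): a dict with "mtx" (3x3 intrinsics, pixels), "dist_coeffs" ([k1, k2, p1, p2, k3] as OpenCV has them; the pictures are not rectified), "extrinsics" (4x4, takes a point from camera to world coordinates); the wrist camera has in their place "hand_eye" (4x4, takes a point from camera to tool coordinates, whose origin is the TCP and whose axes are the flange's). Camera axes: x right, y down, z forward; pixel columns grow to the right and rows downward; lengths in m; the calibration is good to about 2 mm. A picture is of the moment at which its call begins: read the wrist's pose just before it. camera_info takes no time and is no camera call.
- ticket.job_done(): hands the job in, once; it reports no verdict.
The state is a dict: "clock": time; "qpos": joint angles; "qd": joint speeds; "joint_efforts": joint torques, N m; "position": TCP position; "tool_rot": TCP orientation; "force": force on the tool from outside, world axes, zero at the start; "moment": the same for the moment, N m; "grip_width": finger opening in m.
Only numpy, scipy, OpenCV 4.12 (cv2) and the standard library are available. Lean on these libraries where they do the work, as an engineer would, in place of code of your own. Each camera call takes 0.05 s, during which the arm holds its last target.

TASK

The heavy chopping block standing just right of the sink's near corner has lost the rubber foot under the sink end of its left edge (left as seen from the robot). Take the bigger wooden wedge, the one with the raised heel, from the left of the sink and push its thin end straight in under that left edge, where the foot is missing, about 3 cm from the corner nearest the sink, until it is jammed tight, and let go of it. Leave the small flat shim where it lies.

Things in the scene. Friction and masses are not known exactly. Their poses are not given: they have to be found in the camera images.
- wedge: The bigger wooden wedge, loose, 90 g, 120 mm long, 34 mm wide. Origin: middle of its flat underside. +x points along it to the thin end; z up. Thin end (x = +60 mm) 4 mm thick; its top rises evenly to 22 mm at x = -35 mm; from there to the rear end (x = -60 mm) a raised square heel block, 34 mm high, 34 mm wide, good to grip across (along y) at x = -47 mm. Lies flat on the worktop (z = 0), left of the sink.
- shim: A bystander: small flat wooden shim, loose, 70 mm long, 28 mm wide, 3 to 8 mm thick, without a heel: too thin to jam. Origin: middle of its underside, +x to its thin end. Lies on the worktop near the wedge.
- chopping_block: Heavy wooden chopping block, does not budge: 180 mm (x) by 200 mm (y), 40 mm thick, its underside 13 mm above the worktop, top at 53 mm. Origin: at worktop height under its middle. +x points from its left edge (the one with the missing foot) in under the block, +y to the sink. Rubber feet 30 mm across at x, y = (-65, -75), (65, -75), (65, 75) mm; none at (-65, 75). An egg timer and a salt shaker stand on it.
- open_edge (a point): Where the wedge belongs: point on the block's lower left edge, (-90, 65, 13) mm in its frame, same axes (+x in under the block). Gap 13 mm high, free 100 mm inwards; contact begins with the thin end 48 mm in; 15 to 20 N jams it. The way in runs along a strip of worktop 88 mm wide between its front edge and the sink's rim (4 mm high); the fridge is on the right.

How it is judged:
By the outcome, as a careful person would: the job done as asked, in the order asked, and still so for the second after the job is handed in, with the robot touching nothing.
It also fails if it takes over 40 s, if anything falls off the work surface, if the arm or the gripper's body presses on something with over 40 N, if the wrist force passes 120 N, or if a joint passes its speed limit or range.

## Working session

There is one attempt and no reset: what is moved stays moved. The work goes in short steps, Python scripts to look and compute and a tool call to move; the robot and the scene stay as the last step left them, time stands still between calls to the robot, and variables do not carry over. Pictures are saved under pics/ and viewed, and the job is handed in when it is done.

Besides the shell and the picture viewer there is one more tool, called after "Emit:" as a command line: name --pt "numbers of a row" for each row, then --argument value for the rest. carry_out: Moves the arm, as the interface text tells. Its arguments: {"type":"object","properties":{"series":{"type":"array"},"force":{"type":"number"}},"required":["series"]}

```bash
mkdir -p pics; ls
cat > h.py <<'E'
import numpy as np, cv2
from workcell import telemetry, imaging, ticket
from scipy.spatial.transform import Rotation as R
E
python3 - <<'E'
from h import *
s=telemetry.observe(); print(s)
for n in ["scene","side","wrist"]:
    p,d=imaging.grab_frame(n); cv2.imwrite(f"pics/{n}0.png",p); np.savez(f"{n}0.npz",p=p,d=d); c=imaging.camera_info(n); print(n,c)
E
```

```text
pics
{'clock': 0.0, 'qpos': array([-1.20220451,  0.52202356, -0.03632017,  1.59996335,  0.02117757,
        1.02109129, -0.11277731]), 'qd': array([-0.00111679, -0.00073897, -0.00054429, -0.00098884,  0.00122331,
        0.00071134,  0.0011336 ]), 'joint_efforts': array([ 7.21696979e-04, -9.27090454e+01,  1.98113568e+00, -3.69916034e+01,
        1.81554415e-02,  8.40963417e-03, -1.99504319e-05]), 'position': array([0.26542476, 0.5654919 , 0.23073584]), 'tool_rot': array([-3.14049288e+00,  6.17496369e-05,  2.70279478e+00]), 'force': array([ 0.1221386 ,  0.61189414, -0.91129471]), 'moment': array([-0.00064843, -0.0437438 , -0.00770652]), 'grip_width': 0.0856424131820405}
scene {'mtx': array([[417.794454  ,   0.        , 272.81401283],
       [  0.        , 417.794454  , 212.06668741],
       [  0.        ,   0.        ,   1.        ]]), 'dist_coeffs': array([-0.11527528,  0.        ,  0.        ,  0.        ,  0.        ]), 'extrinsics': array([[-0.7941619 , -0.26661157,  0.54609994, -0.12306636],
       [-0.60759319,  0.36568075, -0.70505894,  0.87107057],
       [-0.01172136, -0.8917
[... 519 characters left out ...]
39, -0.84437384,  0.98796646],
       [ 0.        ,  0.        ,  0.        ,  1.        ]])}
wrist {'mtx': array([[338.63640196,   0.        , 283.96863048],
       [  0.        , 338.63640196, 208.53755932],
       [  0.        ,   0.        ,   1.        ]]), 'dist_coeffs': array([0.00522786, 0.        , 0.        , 0.        , 0.        ]), 'hand_eye': array([[-9.73109572e-05, -9.47613646e-01, -3.19418798e-01,
         8.29298988e-02],
       [ 9.99999010e-01, -5.40521316e-04,  1.29890450e-03,
         9.06431424e-05],
       [-1.40351230e-03, -3.19418355e-01,  9.47612761e-01,
        -1.42238056e-01],
       [ 0.00000000e+00,  0.00000000e+00,  0.00000000e+00,
         1.00000000e+00]])}
```

View pics/scene0.png

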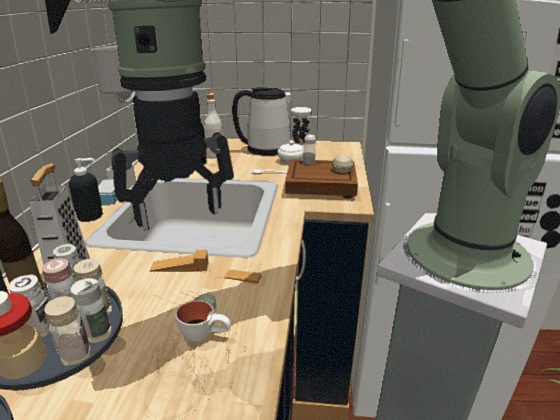

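View pics/side0.png

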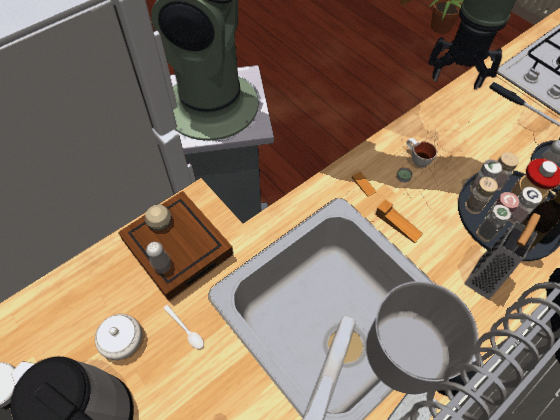

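View pics/wrist0.png

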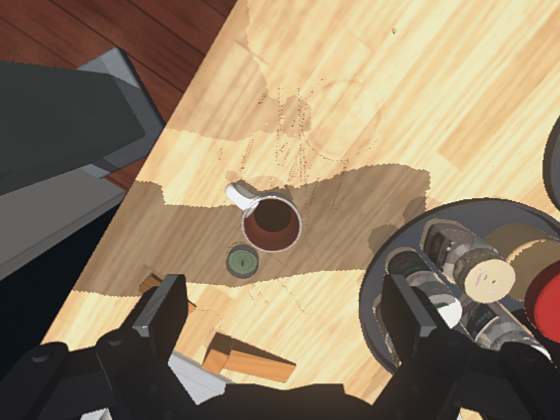

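```bash
cat >> h.py <<'E'
def crop(n,p,x0,y0,x1,y1,f):
    cv2.imwrite("pics/"+n,cv2.resize(p[y0:y1,x0:x1],None,fx=f,fy=f,interpolation=cv2.INTER_CUBIC))
def ext(n,pose=None):
    c=imaging.camera_info(n)
    if n!="wrist": return c["extrinsics"]
    T=np.eye(4);T[:3,:3]=R.from_euler("xyz",pose[3:]).as_matrix();T[:3,3]=pose[:3]
    return T@c["hand_eye"]
def ray(n,uv,z,pose=None):
    """pixels -> world points on plane height z"""
    c=imaging.camera_info(n);E=ext(n,pose)
    q=cv2.undistortPoints(np.array(uv,float).reshape(-1,1,2),c["mtx"],c["dist_coeffs"]).reshape(-1,2)
    d=np.c_[q,np.ones(len(q))]@E[:3,:3].T
    return E[:3,3]+d*((np.asarray(z)-E[2,3])/d[:,2])[:,None]
def pts(n,uv,d,pose=None):
    c=imaging.camera_info(n);E=ext(n,pose)
    uv=np.array(uv,float);q=cv2.undistortPoints(uv.reshape(-1,1,2),c["mtx"],c["dist_coeffs"]).reshape(-1,2)
    z=np.array([d[int(round(v)),int(round(u))] for u,v in uv])
    return (np.c_[q,np.ones(len(q))]*z[:,None])@E[:3,:3].T+E[:3,3]
def cloud(n,d,pose=None):
    v,u=np.nonzero(d>0)
    uv=np.c_[u,v]
    return uv,pts(n,uv,d,pose)
E
python3 - <<'E'
from h import *
p=np.load("side0.npz")["p"]
crop("s_w.png",p,340,160,440,255,8); crop("s_b.png",p,110,170,250,305,5)
p=np.load("wrist0.npz")["p"];
E
```

```text
(no output)
```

View pics/s_w.png

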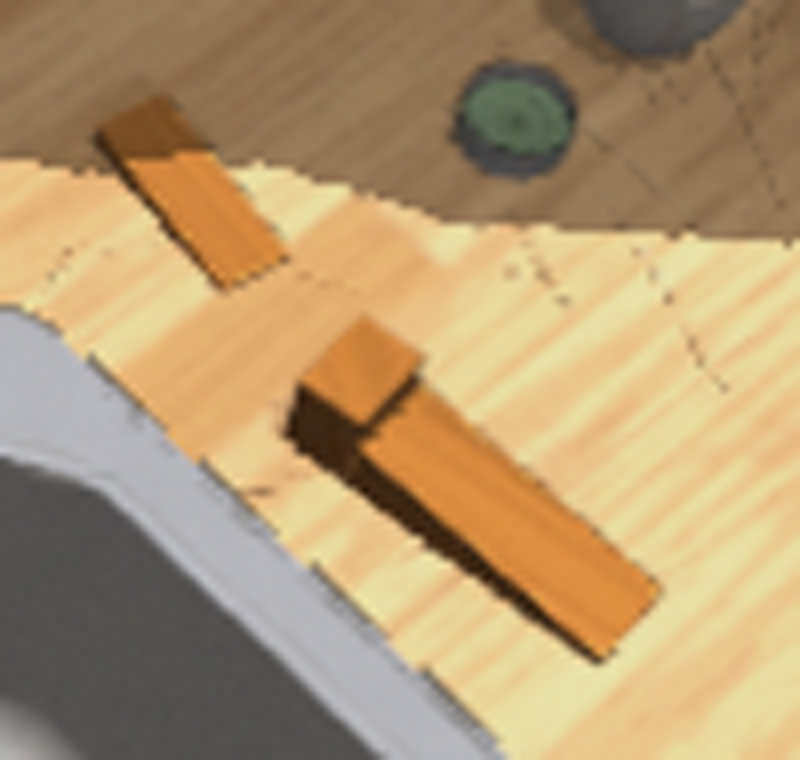

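View pics/s_b.png

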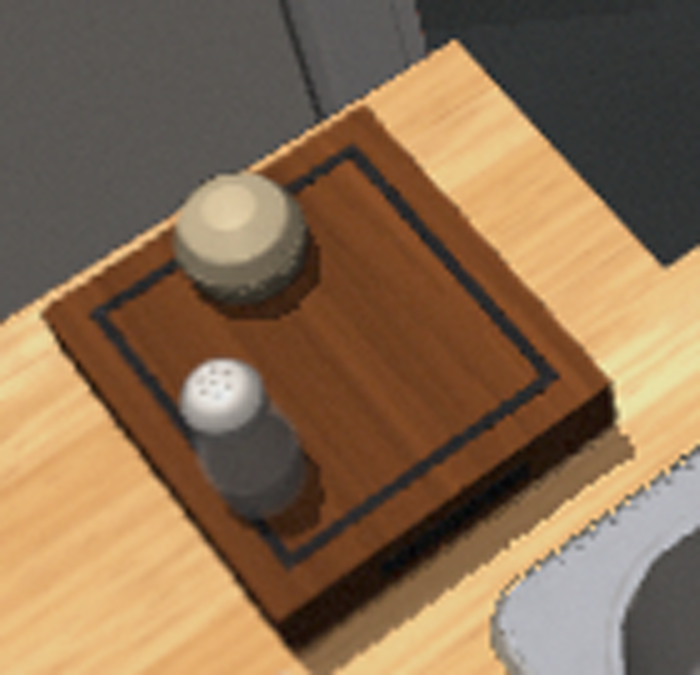

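Run:
```python
from h import *
np.set_printoptions(precision=4,suppress=True)
d=np.load("side0.npz")["d"]
c=np.array([[45,313],[365,107],[612,382],[285,615]])/5+[110,170]
C=ray("side",c,[.053]*4);print("block top",C)
print([np.linalg.norm(C[i]-C[(i+1)%4]) for i in range(4)], C.mean(0))
print("depth top", pts("side",[[190,250],[180,205],[215,240],[170,280]],d))
# worktop inner corner and edges, rim
e=np.array([[665,265],[700,250],[455,40]])/5+[110,170]
print("edge",ray("side",e,[0]*3))
print("wt depth", pts("side",[[245,235],[320,180],[370,240]],d))
w=np.array([[365,317],[425,358],[362,425],[300,383]])/8+[340,160]
W=ray("side",w,[.034]*4);print("heel top",W,[np.linalg.norm(W[i]-W[(i+1)%4]) for i in range(4)],W.mean(0))
t=np.array([[662,590],[604,658]])/8+[340,160]
Tp=ray("side",t,[.004]*2);print("thin",Tp,np.linalg.norm(Tp[0]-Tp[1]))
h=W.mean(0)[:2];f=Tp.mean(0)[:2];v=f-h;print("len",np.linalg.norm(v),"yaw",np.degrees(np.arctan2(v[1],v[0])))
s=np.array([[155,95],[285,258],[228,290],[97,137]])/8+[340,160]
S=ray("side",s,[.005]*4);print("shim",S,[np.linalg.norm(S[i]-S[(i+1)%4]) for i in range(4)])
```

```text
block top [[ 0.4256 -0.2453  0.053 ]
 [ 0.3346 -0.0932  0.053 ]
 [ 0.5033  0.0077  0.053 ]
 [ 0.5918 -0.1425  0.053 ]]
[np.float64(0.17720889583382207), np.float64(0.19658670049849908), np.float64(0.1742756163971457), np.float64(0.19542119297139549)] [ 0.4638 -0.1183  0.053 ]
depth top [[ 0.4973 -0.087   0.0537]
 [ 0.3726 -0.1026  0.0527]
 [ 0.4812 -0.0293  0.0541]
 [ 0.562  -0.135   0.0514]]
edge [[ 0.4148  0.0399  0.    ]
 [ 0.4091  0.0579  0.    ]
 [ 0.2617 -0.051   0.    ]]
wt depth [[ 0.4487  0.0404 -0.0005]
 [ 0.3172  0.2544 -0.0015]
 [ 0.5119  0.3352  0.    ]]
heel top [[0.4261 0.393  0.034 ]
 [0.4435 0.4069 0.034 ]
 [0.4636 0.3808 0.034 ]
 [0.446  0.3665 0.034 ]] [np.float64(0.022327321232611948), np.float64(0.032887489207195156), np.float64(0.02272661009062083), np.float64(0.033221449697871684)] [0.4448 0.3868 0.034 ]
thin [[0.5185 0.4658 0.004 ]
 [0.538  0.4407 0.004 ]] 0.03175037187910511
len 0.10670150276858593 yaw 38.52784463568105
shim [[0.3127 0.3609 0.005 ]
 [0.3825 0.3853 0.005 ]
 [0.3914 0.364  0.005 ]
 [0.3263 0.3377 0.005 ]] [np.float64(0.07389300622524422), np.float64(0.023201634797091263), np.float64(0.07024963257786328), np.float64(0.02684272978456854)]
```

```bash
cat >> h.py <<'E'
def plan(tgt,yawdeg,cmd=None):
    """tool shift and rotvec from present (or commanded) pose to tool-down target"""
    s=telemetry.observe()
    p,o=(s["position"],s["tool_rot"]) if cmd is None else cmd
    A=R.from_euler("xyz",o);B=R.from_euler("xyz",[np.pi,0,np.radians(yawdeg)])
    print("shift",np.round(A.inv().apply(np.array(tgt)-p),4),"rot",np.round((A.inv()*B).as_rotvec(),4))
def st():
    s=telemetry.observe();print(round(s["clock"],3),s["position"].round(4),np.degrees(s["tool_rot"]).round(2),"F",s["force"].round(1),"w",s["grip_width"].round(4),"q",s["qpos"].round(2));return s
E
python3 -c "
from h import *
plan([.445,.387,.12],218.5)"
```

```text
shift [-0.2384 -0.0853  0.111 ] rot [-8.0000e-04 -4.0000e-04 -1.1108e+00]
```

Emit:
carry_out --pt "-0.03 -0.01 0 0 0 -0.16 0" --pt "-0.07 -0.025 0 0 0 -0.32 0" --pt "-0.11 -0.04 0.01 0 0 -0.48 0" --pt "-0.15 -0.054 0.03 0 0 -0.64 0" --pt "-0.19 -0.068 0.06 0 0 -0.8 0" --pt "-0.22 -0.079 0.09 0 0 -0.96 0" --pt "-0.238 -0.085 0.11 0 0 -1.11 0" --pt "-0.238 -0.085 0.11 0 0 -1.11 0" --pt "-0.238 -0.085 0.11 0 0 -1.11 0"

```text
clock: 1.27
position: [0.4444, 0.3887, 0.122]
tool_rot: [3.141, 0.001, -2.473]
force: [0.2, 0.0, 0.1]
grip_width: 0.0848
```

Run:
```python
from h import *
s=st(); p,d=imaging.grab_frame("wrist"); np.savez("wrist1.npz",p=p,d=d,pose=np.r_[s["position"],s["tool_rot"]]);cv2.imwrite("pics/wrist1.png",p)
```

```text
Traceback (most recent call last):
  File "h.py", line 33, in st
    s=telemetry.observe();print(round(s["clock"],3),s["position"].round(4),np.degrees(s["tool_rot"]).round(2),"F",s["force"].round(1),"w",s["grip_width"].round(4),"q",s["qpos"].round(2));return s
                                                                                                                                          ^^^^^^^^^^^^^^^^^^^^^
AttributeError: 'float' object has no attribute 'round'
```

```bash
sed -i 's/s\["grip_width"\].round(4)/round(s["grip_width"],4)/' h.py
python3 - <<'E'
from h import *
s=st(); p,d=imaging.grab_frame("wrist"); np.savez("wrist1.npz",p=p,d=d,pose=np.r_[s["position"],s["tool_rot"]]);cv2.imwrite("pics/wrist1.png",p)
E
```

```text
1.275 [0.4444 0.3887 0.122 ] [ 1.7997e+02  3.0000e-02 -1.4169e+02] F [0.2 0.  0.1] w 0.0848 q [-0.64  0.61 -0.26  1.78  0.21  0.78  1.24]
```

View pics/wrist1.png

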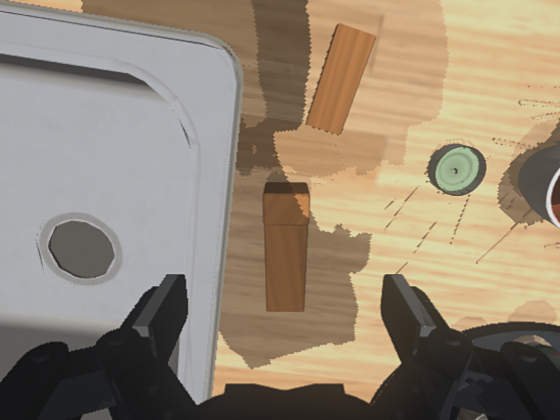

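Run:
```python
from h import *
np.set_printoptions(precision=4,suppress=True)
z=np.load("wrist1.npz");po=z["pose"]
crop("w1.png",z["p"],220,160,340,330,5)
W=ray("wrist",[[263,194],[310,195],[308,225],[264,225]],[.034]*4,po);print(W,W.mean(0),[np.linalg.norm(W[i]-W[(i+1)%4]) for i in range(4)])
T=ray("wrist",[[266,311],[304,311]],[.004]*2,po);print(T,T.mean(0))
v=T.mean(0)-W.mean(0);print(np.linalg.norm(v[:2]),np.degrees(np.arctan2(v[1],v[0])))
plan([.445,.387,.004],218.5)
```

```text
[[0.441  0.3682 0.034 ]
 [0.421  0.3948 0.034 ]
 [0.4394 0.4082 0.034 ]
 [0.4593 0.383  0.034 ]] [0.4402 0.3886 0.034 ] [np.float64(0.03327253245000144), np.float64(0.02282204417573473), np.float64(0.03210538541272261), np.float64(0.02354064955866646)]
[[0.535  0.4408 0.004 ]
 [0.5138 0.4677 0.004 ]] [0.5244 0.4542 0.004 ]
0.10680085228043272 37.93526732483156
shift [ 0.0008 -0.002   0.1182] rot [ 0.0005  0.0011 -0.0022]
```

View pics/w1.png

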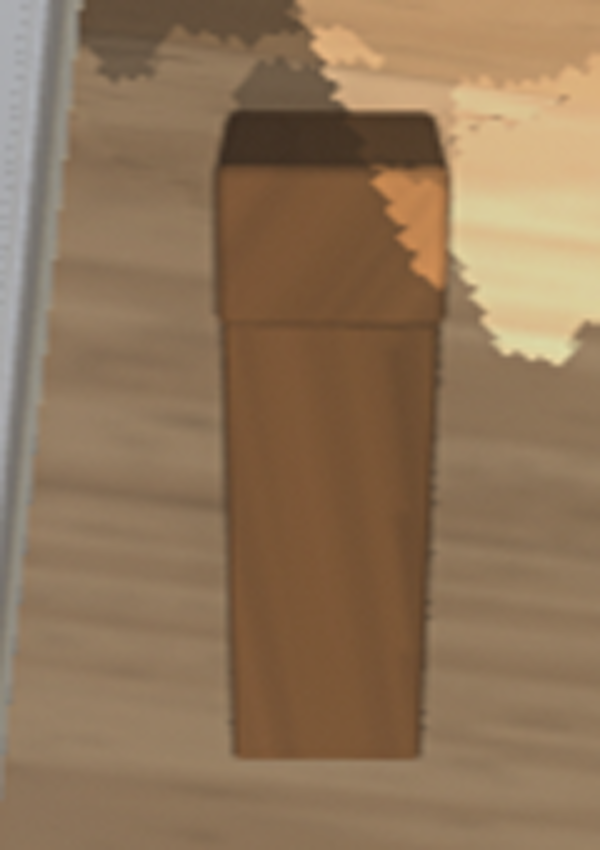

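Emit:
carry_out --pt "0.002 0 0.04 0 0 0 0" --pt "0.002 0 0.08 0 0 0 0" --pt "0.002 0 0.105 0 0 0 0" --pt "0.002 0 0.117 0 0 0 0" --pt "0.002 0 0.117 0 0 0 0"

```text
clock: 1.95
position: [0.443, 0.387, 0.0046]
tool_rot: [-3.142, 0.0, -2.47]
force: [0.6, 0.1, 0.2]
grip_width: 0.0851
```

Emit:
carry_out --pt "0 0 0 0 0 0 160" --pt "0 0 0 0 0 0 255" --pt "0 0 0 0 0 0 255" --pt "0 0 0 0 0 0 255" --pt "0 0 0 0 0 0 255" --pt "0 0 0 0 0 0 255" --force 70

```text
clock: 2.7
position: [0.4436, 0.3868, 0.0052]
tool_rot: [3.142, 0.001, -2.471]
force: [-2.3, -1.8, 11.3]
grip_width: 0.0331
```

Run:
```python
from h import *
s=st(); p,d=imaging.grab_frame("wrist"); np.savez("wrist2.npz",p=p,d=d,pose=np.r_[s["position"],s["tool_rot"]]);cv2.imwrite("pics/wrist2.png",p)
```

```text
2.7 [0.4436 0.3868 0.0052] [ 1.7999e+02  6.0000e-02 -1.4156e+02] F [-2.3 -1.8 11.3] w 0.0331 q [-0.68  0.79 -0.21  1.82  0.27  0.56  1.19]
```

View pics/wrist2.png

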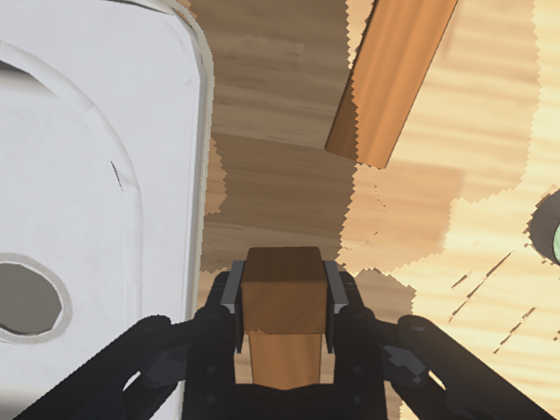

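Emit:
carry_out --pt "0 0 -0.02 0 0 0 255" --pt "0 0 -0.045 0 0 0 255" --pt "0 0 -0.06 0 0 0 255" --pt "0 0 -0.06 0 0 0 255"

```text
clock: 3.25
position: [0.4439, 0.3868, 0.0656]
tool_rot: [3.141, 0.002, -2.471]
force: [-1.8, -0.8, -2.3]
grip_width: 0.0329
```

Run:
```python
from h import *
st();plan([.4025,.11,.064],121)
```

```text
3.25 [0.4439 0.3868 0.0656] [ 1.7999e+02  1.2000e-01 -1.4156e+02] F [-1.8 -0.8 -2.3] w 0.0329 q [-0.65  0.69 -0.24  1.81  0.24  0.67  1.21]
shift [ 0.2045 -0.1911  0.0012] rot [1.9000e-03 1.5000e-03 1.7006e+00]
```

Emit:
carry_out --pt "0.015 -0.014 0 0 0 0.12 255" --pt "0.033 -0.031 0 0 0 0.28 255" --pt "0.053 -0.05 0 0 0 0.45 255" --pt "0.075 -0.07 0 0 0 0.62 255" --pt "0.097 -0.091 0 0 0 0.79 255" --pt "0.119 -0.111 0 0 0 0.96 255" --pt "0.14 -0.131 0 0 0 1.13 255" --pt "0.16 -0.15 0 0 0 1.3 255" --pt "0.177 -0.166 0 0 0 1.46 255" --pt "0.19 -0.178 0 0 0 1.58 255"

```text
clock: 4.5
position: [0.4048, 0.1277, 0.0639]
tool_rot: [-3.141, 0.0, 2.228]
force: [0.8, 0.3, -0.5]
grip_width: 0.0328
```

Run:
```python
from h import *
st();plan([.4025,.11,.05],121)
```

```text
4.5 [0.4048 0.1277 0.0639] [-1.7994e+02  2.0000e-02  1.2763e+02] F [ 0.8  0.3 -0.5] w 0.0328 q [-0.56  0.52  0.14  2.24 -0.19  0.39  0.4 ]
shift [-0.0127 -0.0126  0.0139] rot [-0.001   0.0003  0.1157]
```

Emit:
carry_out --pt "-0.006 -0.006 0.007 0 0 0.06 255" --pt "-0.013 -0.013 0.02 0 0 0.116 255" --pt "-0.013 -0.013 0.035 0 0 0.116 255" --pt "-0.013 -0.013 0.035 0 0 0.116 255" --pt "-0.013 -0.013 0.035 0 0 0.116 255"

```text
clock: 5.12
position: [0.403, 0.1108, 0.0293]
tool_rot: [-3.141, -0.0, 2.117]
force: [0.5, 0.0, -0.4]
grip_width: 0.0328
```

Run:
```python
from h import *
s=st()
for n in ["side","wrist"]:
    p,d=imaging.grab_frame(n); np.savez(n+"3.npz",p=p,d=d,pose=np.r_[s["position"],s["tool_rot"]]);cv2.imwrite(f"pics/{n}3.png",p)
p=np.load("side3.npz")["p"];crop("s3.png",p,150,150,310,270,5)
```

```text
5.125 [0.403  0.1108 0.0293] [-179.99   -0.    121.32] F [ 0.5  0.  -0.4] w 0.0328 q [-0.5   0.6   0.12  2.27 -0.24  0.29  0.38]
```

View pics/s3.png

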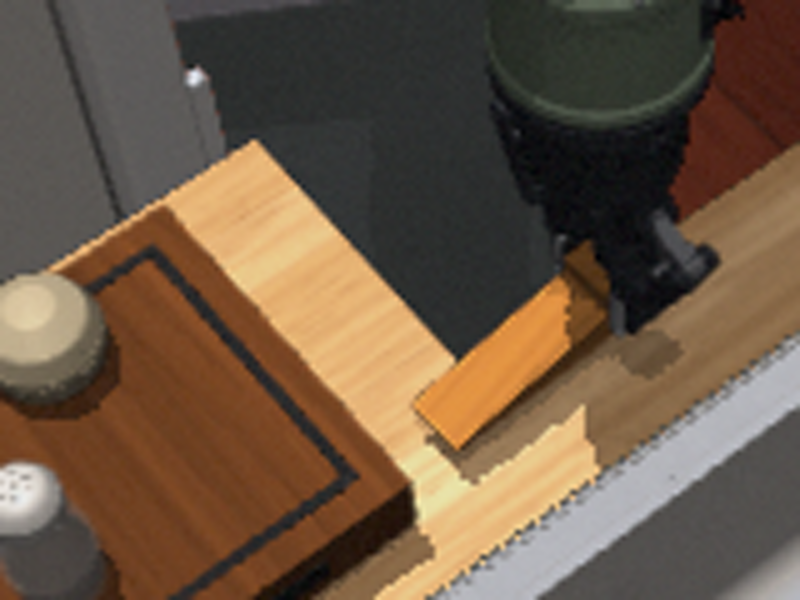

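View pics/wrist3.png

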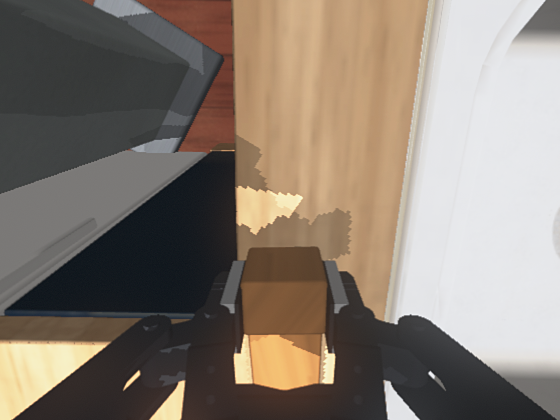

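Run:
```python
from h import *
np.set_printoptions(precision=4,suppress=True)
z=np.load("side3.npz")
T=ray("side",np.array([[414,405],[461,450]])/5+150,[.0281]*2);print(T,np.linalg.norm(T[0]-T[1]));tip=T.mean(0)[:2]
# refine block with this picture's corners
c=ray("side",np.array([[164,207],[413,488]])/5+150,[.053]*2);print(c,np.linalg.norm(c[0]-c[1]),np.degrees(np.arctan2(*(c[1]-c[0])[[1,0]])))
C=np.array([.4638,-.1183]);a=np.radians(-59);X=np.array([np.cos(a),np.sin(a)]);Y=np.array([-X[1],X[0]])
for q in (tip,c[0,:2],c[1,:2],z["pose"][:2]): print("block frame",X@(q-C),Y@(q-C))
print("tip-TCP along X,Y",X@(tip-z["pose"][:2]),Y@(tip-z["pose"][:2]))
# depth points along wedge top
uv=np.array([[440,420],[480,380],[520,340],[550,310]])/5+150
P=pts("side",uv,z["d"]);print(P,(P[:,:2]-C)@np.c_[X,Y])
e=ray("side",np.array([[200,253],[455,355],[350,268]])/5+150,[0]*3);print((e[:,:2]-C)@np.c_[X,Y])
```

```text
[[0.4494 0.0129 0.0281]
 [0.477  0.0317 0.0281]] 0.03335191367320376
[[ 0.3345 -0.0937  0.053 ]
 [ 0.5064  0.0078  0.053 ]] 0.19960844029283362 30.55872250964172
block frame -0.12083114518959333 0.07189676296352736
block frame -0.08765708248638783 -0.09815733474188085
block frame -0.08611976435337165 0.10144518550547382
block frame -0.2277173029738047 0.06587493795077688
tip-TCP along X,Y 0.10688615778421139 0.00602182501275048
[[0.4607 0.024  0.0302]
 [0.4444 0.0452 0.034 ]
 [0.4289 0.0666 0.0394]
 [0.4169 0.0829 0.043 ]] [[-0.1236  0.0706]
 [-0.1501  0.0676]
 [-0.1765  0.0653]
 [-0.1966  0.0634]]
[[-0.0995 -0.0989]
 [-0.1606  0.0318]
 [-0.1518 -0.0425]]
```

Run:
```python
from h import *
np.set_printoptions(precision=4,suppress=True)
z=np.load("side3.npz")
uv,P=cloud("side",z["d"]);C=np.array([.4638,-.1183]);a=np.radians(-59);X=np.array([np.cos(a),np.sin(a)]);Y=np.array([-X[1],X[0]])
b=(P[:,:2]-C)@np.c_[X,Y]
m=(P[:,2]>.018)&(P[:,2]<.06)&(b[:,0]<-.105)&(b[:,0]>-.2)&(abs(b[:,1]-.065)<.04)
b=b[m];h=P[m,2]
for lo in np.arange(-.2,-.11,.01):
    k=(b[:,0]>=lo)&(b[:,0]<lo+.01)
    if k.sum()>3: print(round(lo,3),k.sum(),b[k,1].min(),b[k,1].max(),np.median(b[k,1]),np.median(h[k]))
print("maxx",b[:,0].max())
# block faces: cloud on top at z>.05
uv,P=cloud("side",z["d"]);b=(P[:,:2]-C)@np.c_[X,Y]
m=(P[:,2]>.048)&(P[:,2]<.058)&(abs(b[:,0])<.12)&(abs(b[:,1])<.13)
hull=cv2.minAreaRect((b[m]*1000).astype(np.float32));print(hull)
m=m&(abs(b[:,0]+.09)<.02)
for lo in np.arange(-.09,.1,.02):
    k=m&(b[:,1]>=lo)&(b[:,1]<lo+.02);print(lo,b[k,0].min())
```

```text
-0.2 69 0.04845883888933078 0.0863407471676915 0.07253482455262517 0.04242675920295025
-0.19 64 0.050948457079645265 0.08687600836501741 0.07131137421446286 0.04038771452618661
-0.18 66 0.0514751069014907 0.08553182088432319 0.07159288711635294 0.03842286423042912
-0.17 63 0.05104313780826134 0.08591327811112784 0.06889004963648317 0.036072752548928055
-0.16 66 0.05128167341398601 0.08724726161288608 0.07106403180837617 0.03495310661645773
-0.15 59 0.05137586689247628 0.08673618381928232 0.07014664936113905 0.032446439662259685
-0.14 60 0.052157322196259834 0.08638246534600857 0.07045882705665513 0.031230305191842
-0.13 62 0.05319903126879887 0.0863234672351769 0.07110092237689956 0.029711253769057477
maxx -0.12012243734106476
((2.051422119140625, -2.73828125), (203.81936645507812, 181.10403442382812), 89.5312728881836)
-0.09 -0.08870262114935143
-0.06999999999999999 -0.08886040892973744
-0.04999999999999999 -0.08783004114651254
-0.029999999999999985 -0.08752861549666807
-0.009999999999999981 -0.088514536070943
0.010000000000000023 -0.08780708170035241
0.030000000000000027 -0.08753578337816385
0.05000000000000002 -0.08793354238796044
0.07000000000000003 -0.08755430037140458
0.09000000000000005 -0.0875111155872965
```

Emit:
carry_out --pt "0 -0.001 0.012 0 0 0.017 255" --pt "0 -0.0015 0.02 0 0 0.017 255" --pt "0 -0.0015 0.0245 0 0 0.017 255" --pt "0 -0.0015 0.0245 0 0 0.017 255"

```text
clock: 5.72
position: [0.4015, 0.1098, 0.0046]
tool_rot: [-3.141, -0.0, 2.1]
force: [-0.5, -0.1, -0.3]
grip_width: 0.0333
```

Emit:
carry_out --pt "-0.005 0 0 0 0 0 255" --pt "-0.015 0 0 0 0 0 255" --pt "-0.025 0 0 0 0 0 255" --pt "-0.025 0 0 0 0 0 255"

```text
clock: 6.22
position: [0.4148, 0.0873, 0.0048]
tool_rot: [3.141, 0.0, 2.098]
force: [0.1, 0.2, -0.4]
grip_width: 0.0333
```

Run:
```python
from h import *
s=st()
p,d=imaging.grab_frame("side"); np.savez("side4.npz",p=p,d=d,pose=np.r_[s["position"],s["tool_rot"]]);crop("s4.png",p,150,150,310,270,5)
```

```text
6.225 [0.4148 0.0873 0.0048] [1.7999e+02 2.0000e-02 1.2021e+02] F [ 0.1  0.2 -0.4] w 0.0333 q [-0.42  0.66  0.09  2.26 -0.24  0.24  0.42]
```

View pics/s4.png

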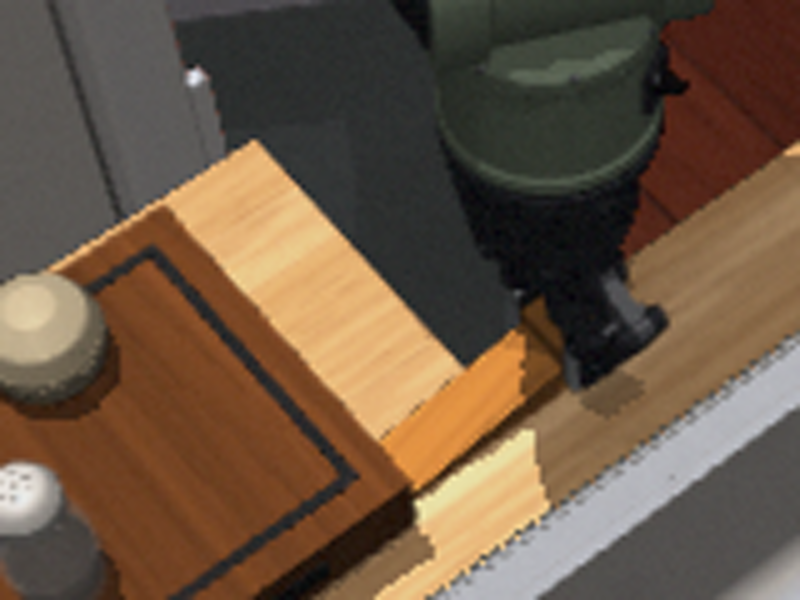

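```bash
cat > m.py <<'E'
from h import *
import sys
np.set_printoptions(precision=4,suppress=True)
z=np.load(sys.argv[1])
uv,P=cloud("side",z["d"]);C=np.array([.4638,-.1183]);a=np.radians(-59.4);X=np.array([np.cos(a),np.sin(a)]);Y=np.array([-X[1],X[0]])
b=(P[:,:2]-C)@np.c_[X,Y]
print("TCP",(z["pose"][:2]-C)@np.c_[X,Y])
m=(P[:,2]>.004)&(P[:,2]<.04)&(b[:,0]<-.09)&(b[:,0]>-.2)&(abs(b[:,1]-.065)<.03)
b=b[m];h=P[m,2]
for lo in np.arange(-.2,-.08,.01):
    k=(b[:,0]>=lo)&(b[:,0]<lo+.01)
    if k.sum()>3: print(round(lo,3),k.sum(),b[k,1].min(),b[k,1].max(),np.max(h[k]))
for c,zz in (((164,207),.053),((413,488),.053)):
    print((ray("side",[np.array(c)/5+150],[zz])[0,:2]-C)@np.c_[X,Y])
E
python3 m.py side4.npz
```

```text
TCP [-0.2019  0.0625]
-0.2 66 0.039337223646819595 0.09431675054741955 0.039288664068404366
-0.19 97 0.0427086286424466 0.08663918749672196 0.039116738866099565
-0.18 65 0.044919630077856286 0.09200679241122359 0.027082920646624986
-0.17 59 0.04816172727318197 0.08241011768385932 0.021988735258173464
-0.16 64 0.04530871581346964 0.08179728046436467 0.02081639716947703
-0.15 63 0.03672769153792101 0.08134211752363872 0.019314753317546063
-0.14 60 0.045321770341598136 0.09124959202630317 0.0175126045273597
-0.13 60 0.048144626439061526 0.08086594904225146 0.014520650708819804
-0.12 60 0.04596868733744053 0.08487803951538707 0.013971691737070802
-0.11 53 0.04718548878380409 0.09416512946092441 0.013431057608805697
[-0.087  -0.0988]
[-0.0868  0.1008]
```

Emit:
carry_out --pt "-0.006 0 0 0 0 0 255" --pt "-0.014 0 0 0 0 0 255" --pt "-0.022 0 0 0 0 0 255" --pt "-0.03 0 0 0 0 0 255" --pt "-0.037 0 0 0 0 0 255" --pt "-0.042 0 0 0 0 0 255" --pt "-0.046 0 0 0 0 0 255" --pt "-0.046 0 0 0 0 0 255" --force 90

```text
clock: 7.28
position: [0.4376, 0.0484, 0.0048]
tool_rot: [-3.142, 0.0, 2.099]
force: [0.1, -0.3, -1.7]
grip_width: 0.0325
```

Emit:
carry_out --pt "-0.002 0 0 0 0 0 255" --pt "-0.004 0 0 0 0 0 255" --pt "-0.004 0 0 0 0 0 255"

```text
clock: 7.65
position: [0.4395, 0.045, 0.0048]
tool_rot: [-3.142, 0.0, 2.1]
force: [0.5, -0.1, -0.6]
grip_width: 0.0322
```

Emit:
carry_out --pt "-0.001 0 0 0 0 0 255" --pt "-0.002 0 0 0 0 0 255" --pt "-0.002 0 0 0 0 0 255"

```text
clock: 8.02
position: [0.4406, 0.0433, 0.0048]
tool_rot: [3.142, 0.0, 2.1]
force: [0.5, -0.4, -1.3]
grip_width: 0.0327
```

Emit:
carry_out --pt "-0.001 0 0 0 0 0 255" --pt "-0.002 0 0 0 0 0 255" --pt "-0.002 0 0 0 0 0 255"

```text
clock: 8.4
position: [0.4415, 0.0416, 0.0048]
tool_rot: [-3.142, -0.0, 2.1]
force: [-0.2, 0.6, -2.3]
grip_width: 0.0329
```

Emit:
carry_out --pt "-0.001 0 0 0 0 0 255" --pt "-0.002 0 0 0 0 0 255" --pt "-0.002 0 0 0 0 0 255"

```text
clock: 8.78
position: [0.442, 0.0405, 0.0047]
tool_rot: [-3.141, -0.001, 2.101]
force: [-2.8, 6.2, -2.1]
grip_width: 0.0323
```

Emit:
carry_out --pt "-0.001 0 0 0 0 0 255" --pt "-0.0015 0 0 0 0 0 255" --pt "-0.0015 0 0 0 0 0 255"

```text
clock: 9.15
position: [0.4422, 0.0401, 0.0046]
tool_rot: [-3.14, -0.002, 2.102]
force: [-6.9, 12.7, 0.9]
grip_width: 0.0326
```

Emit:
carry_out --pt "-0.001 0 0 0 0 0 255" --pt "-0.002 0 0 0 0 0 255" --pt "-0.002 0 0 0 0 0 255"

```text
clock: 9.52
position: [0.4423, 0.0396, 0.0046]
tool_rot: [-3.139, -0.004, 2.103]
force: [-12.3, 22.6, 4.2]
grip_width: 0.0325
```

Emit:
carry_out --pt "0 0 0 0 0 0 75" --pt "0 0 0 0 0 0 75" --pt "0 0 0 0 0 0 75" --pt "0 0 0 0 0 0 75"

```text
clock: 10.02
position: [0.4445, 0.0368, 0.0048]
tool_rot: [3.141, 0.0, 2.1]
force: [0.9, -0.6, 0.3]
grip_width: 0.0601
```

Run:
```python
from h import *
s=st()
for n in ["wrist","side"]:
    p,d=imaging.grab_frame(n); np.savez(n+"5.npz",p=p,d=d,pose=np.r_[s["position"],s["tool_rot"]]);cv2.imwrite(f"pics/{n}5.png",p)
```

```text
10.025 [0.4445 0.0368 0.0048] [1.7999e+02 1.0000e-02 1.2029e+02] F [ 0.9 -0.6  0.3] w 0.0601 q [-0.28  0.67  0.09  2.2  -0.2   0.28  0.51]
```

View pics/wrist5.png

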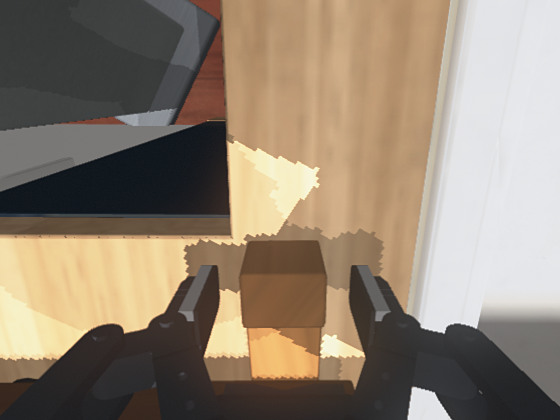

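Emit:
carry_out --pt "0.002 0 -0.01 0 0 0 75" --pt "0.003 0 -0.03 0 0 0 75" --pt "0.003 0 -0.06 0 0 0 75" --pt "0.003 0 -0.1 0 0 0 75" --pt "0.0 0.04 -0.14 0 0 0 75" --pt "-0.03 0.1 -0.16 0 0 0 75" --pt "-0.03 0.15 -0.17 0 0 0 75" --pt "-0.03 0.2 -0.17 0 0 0 75" --pt "-0.03 0.2 -0.17 0 0 0 75"

```text
clock: 11.25
position: [0.6336, 0.1142, 0.1748]
tool_rot: [3.141, -0.0, 2.102]
force: [-1.1, 0.0, -1.0]
grip_width: 0.0601
```

Run:
```python
from h import *
s=st()
for n in ["side","scene"]:
    p,d=imaging.grab_frame(n); np.savez(n+"6.npz",p=p,d=d,pose=np.r_[s["position"],s["tool_rot"]]);cv2.imwrite(f"pics/{n}6.png",p)
p=np.load("side6.npz")["p"];crop("s6.png",p,150,150,310,270,5)
```

```text
11.25 [0.6336 0.1142 0.1748] [ 1.7996e+02 -1.0000e-02  1.2044e+02] F [-1.1  0.  -1. ] w 0.0601 q [-0.41  0.62  0.21  1.61 -0.15  0.93  0.39]
```

View pics/side6.png

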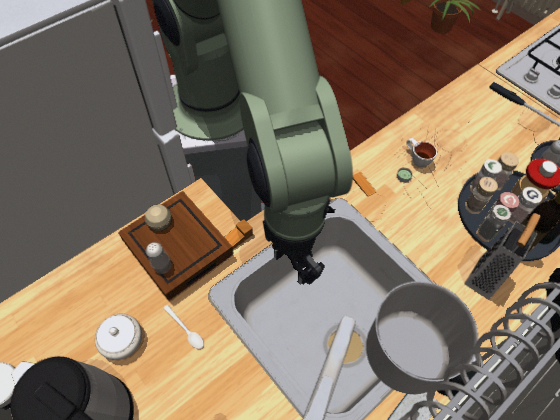

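View pics/s6.png

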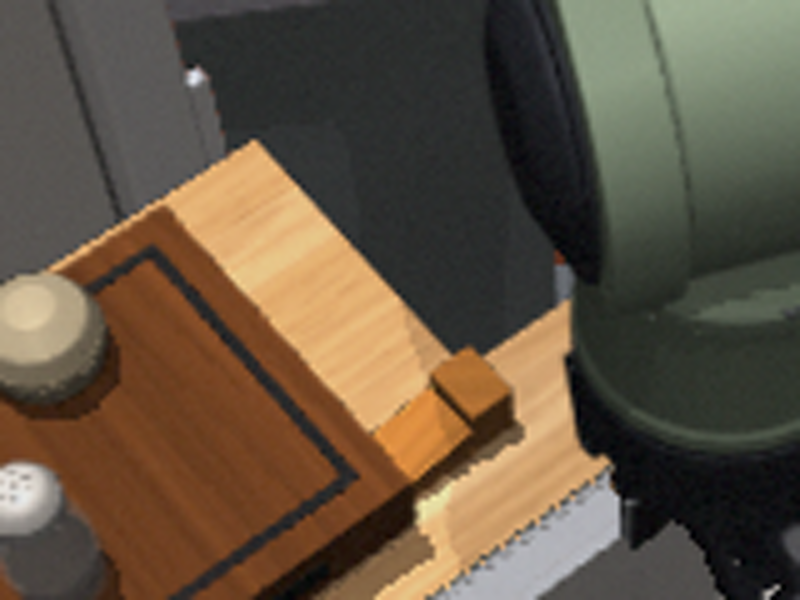

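Run:
```python
from h import *
np.set_printoptions(precision=4,suppress=True)
C=np.array([.4638,-.1183]);a=np.radians(-59.4);X=np.array([np.cos(a),np.sin(a)]);Y=np.array([-X[1],X[0]])
W=ray("side",np.array([[468,348],[513,392],[476,420],[432,377]])/5+150,[.034]*4)
b=(W[:,:2]-C)@np.c_[X,Y];print(b,b.mean(0))
v=(b[2]+b[3]-b[0]-b[1]);print("yaw rel",np.degrees(np.arctan2(v[1],v[0])))
st()
```

```text
[[-0.1571  0.049 ]
 [-0.1585  0.0817]
 [-0.1358  0.0824]
 [-0.1343  0.0507]] [-0.1464  0.0659]
yaw rel 3.0370042968600024
11.35 [0.6315 0.1118 0.1748] [-179.95    0.    120.31] F [-0.3 -0.4 -0.6] w 0.0603 q [-0.41  0.62  0.21  1.62 -0.15  0.92  0.39]
```

```bash
python3 -c "
from h import *
print(ticket.job_done())"
```

```text
the job is handed in; nothing more can be done
None
```

The wedge is in under the block's left edge and jammed, and I handed the job in at about 11.4 s. I gripped it by the heel and carried it to the strip in front of the block. I then pushed it straight in until the force reached about 26 N (15–20 N jams it), let go and moved the arm clear.

- **Depth:** the last side view puts the thin end about 48 mm in. That is right where contact begins. The gripper advanced about 1–2 mm more after the force rose.
- **Position:** the wedge's heel is centred about 65 mm along the edge in the block's frame, which matches the target point.
- **Holding:** the wrist picture just after release and the last side view both show the wedge still in place. The gripper's force read near zero.
- **Other things:** the shim looks untouched, and the egg timer and salt shaker are still standing on the block.
- **Disagreements:**
  - The side and wrist cameras differed by about 5 mm on where the heel was before the grasp, so I aimed for the average.
  - The last picture suggests the wedge is turned about 3° from square. That is measured over a short length, so it may be reading error.

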